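# Pin the clock plates into line and slide the keeper over

### The arm

A 6-joint arm with a two-finger parallel gripper is mounted at the origin on the work surface. World frame = base frame: x ahead of the robot, y to its left, z up, the work surface at z = 0. Lengths are in m, angles in degrees, forces in N, time in s.
With the tool pointing down it reaches from about 0.25 to 0.775 m from the base axis. Payload 4 kg.
Tool frame: the origin (TCP) lies on the centre line of the jaws, within the pads' length; the fingertips stand 11 mm ahead of it and the grasp point (between the pads) lies 8 mm behind it; z points along the fingers, y is the line along which they close (so a half turn about z gives the same grasp; the last joint's range is limited). The gripper opens to 85 mm and grips with 20 to 120 N. Pads are 22 mm wide; open, the fingers measure 114 mm over their backs; the gripper's body (76 mm by 85 mm) begins 54 mm behind the grasp point. The pads swing forward as they close: fully open they stand 13 mm farther back than shut.
Start: joints at [-79.188, 4.996, 78.535, -0, 96.463, -5.907], TCP at [0.158, -0.527, 0.242] pointing down, gripper open.
Joint ranges: [-177.83, 177.83], [-43.37, 116.18], [15.69, 146.23], [-61.86, 241.86], [9.47, 152.12], [-147.06, 147.06]. Speed limits (degrees/s): [159.86, 159.86, 180, 180, 180, 180].

### API

Orientations are given as [roll, pitch, yaw] about the fixed x, y, z axes, in that order (R = Rz(yaw) Ry(pitch) Rx(roll)).
In Python, from station import sense, read_camera, job gives the robot as it stands. The module is installed in compiled form; this text tells all that it offers.
- The arm moves only by the tool apply_moves, never from a script. Its argument "targets" is a list of rows, each an object of numbers: "jaw": the closure, from -1 (fully open) to 1 (shut); "x", "y", "z": the shift along the tool's x, y, z in mm; "wx", "wy", "wz": the turn, a rotation vector about the tool's x, y, z in rad. In form: [{"jaw": .., "x": .., "y": .., "z": .., "wx": .., "wy": .., "wz": ..}, ...]. A call has 1 to 12 rows; each row shifts and turns the commanded pose from where the row before left it, along the tool's axes as they then stand; what a row does not reach is not made up. A row lasts 1/8 s, in which the tool goes at most 62.5 mm and 10.7 degrees, less where a joint would pass 70% of its speed; a pose out of reach is approached as far as the arm can. A call is refused whole if a number of a shift passes 62.5 or a number of a turn 0.188, either way. A call with a gripper value outside its range is refused whole. The fingers move at their own pace and stop on an object; the grip force is fixed at half the most. Time passes only in rows, so rows that do not move let the fingers close. It gives the time, the measured TCP pose, the force, the opening and the grip force at its end, in the units of the state.
- sense(): the state, without advancing time (a new reading comes with each control period).
- read_camera(name): name is "scene" or "top" or "wrist"; returns a dict with "pixels" (384x512x3 uint8, red, green, blue), "camera_matrix" (3x3 intrinsics, pixels), "dist_coeffs" ([k1, k2, p1, p2, k3] as OpenCV has them; the pictures are not rectified), "R" (3x3) and "t" (3): a world point X has camera coordinates R X + t. Camera axes: x right, y down, z forward; pixel columns grow to the right and rows downward; lengths in m; the calibration is good to about 2 mm. A picture is of the moment at which its call begins. There is no depth.
- job.hand_in(): hands the job in; it is judged then, once.
The state is a dict: "clock": time; "q": joint angles; "qvel": joint speeds; "joint_efforts": joint torques, N m; "tool_pos": TCP position; "eef_rot": TCP orientation; "force": force on the tool from outside, world axes, zero at the start; "wrist_torque": the same for the moment, N m; "gripper_width": finger opening in m; "grasp_force": force on a finger pad.
Only numpy, scipy, OpenCV 4.12 (cv2) and the standard library are available. Lean on these libraries where they do the work, as an engineer would, in place of code of your own. Each camera call takes 0.05 s, during which the arm holds its last target. There are 200 camera calls.

### The job

Take the round-handled taper pin from the wooden rack and drive it gently, by feel, down through the holes of the stacked brass plates in the jig until its collar sits flat on the upper plate, so that plates and jig bore are pulled into line. Then slide the forked keeper fully home over the pin's collar, leaving the pin in place and the other things on the bench where they are.

Things in the scene. Friction and masses are not known exactly. Their poses are not given: they have to be found in the camera images.
- pin: steel taper pin, 0.12 kg, upright in one of the two holes of the rack. Origin on its axis at the underside of its collar, z up to the handle. Collar 44 mm across, 4 mm thick; above it a round handle 16 mm across, 38 mm tall (top 42 mm above the origin). Below the origin: straight shank 12 mm across, 26 mm long, then a taper. Any grasp yaw fits; grip it firmly (60 N or more)
- pin_tip (a point): centre of the pin's flat tip, 50 mm below the pin's origin. The tip is 8 mm across with a sharp rim, so it enters a 13 mm hole only within 2.5 mm of its centre; from it the taper widens over 24 mm to the 12 mm shank
- punch: a straight steel punch, the other tool in the rack, to be left alone: collar 24 mm across, square handle 12 mm wide and 50 mm tall. Origin at its collar's underside
- rack: fixed wooden block 130 x 60 x 70 mm (x, y, z), origin at the centre of its underside. Two upright holes 17 mm wide at its x = -35 and +35 mm; either may hold the pin, whose collar rests on the rack's top. Gripping along the rack's y keeps the fingers off the neighbour
- jig: fixed assembly jig; origin at bench level on the jig's z axis, z up. On a 10 mm slab stands a round steel bed (z 10 to 50 mm), 60 mm across, hidden under the plates, with an upright bore 13 mm wide in an eccentric bush: the bore's centre is 5.5 mm off the jig's z axis, in a direction that is not known and must be found by feel. The bed never yields. Corner posts end at z = 58 mm
- jig_axis (a point): point on the jig's z axis at z = 66 mm, level with the top of the upper plate. Two brass plates (lower: z 50 to 58 mm, upper: z 58 to 66 mm) slide level on the bed, up to 7 mm each way in x and y, against about 3 N of friction each; each has a 13 mm hole that starts up to 2.5 mm off this axis in x and in y. Home, the collar meets the upper plate. Over 60 N between pin and jig spoils the plates
- upper_hole (a point): centre of the mouth of the upper plate's hole, at the plate's top face (66 mm above the bench); it moves with the plate
- keeper (a joint): keeper travel in m: 0 withdrawn, 0.046 home (end stop). It slides to the jig's -y against about 2 N of friction and stays. A flat fork, z 72 to 76 mm in the jig's frame, its prongs 30 mm apart inside: they pass round the pin's handle, 2 mm above its collar once the pin is home. Withdrawn, the tips are at the jig's y = +31 mm, so grip the pin along the jig's x
- keeper_tab (a point): middle of the far (+y) face, the face to push, of the keeper's upright tab: 32 mm wide along the jig's x, 8 mm thick, z 75 to 99 mm. This point is at z = 92 mm, at the jig's y = 82 mm withdrawn and 36 mm home. Below it a fixed block, y 58 to 98 mm, x -28 to +28 mm, top at z = 70 mm (gibs to 77 mm at its x edges)
- jar: glass jar with a metal lid, 66 mm across, 62 mm tall, bystander; origin at the centre of its underside
- wheel: loose brass clock wheel, 66 mm across, 18 mm tall at its arbor, bystander; origin at the centre of its underside
- wheel_small: smaller loose brass clock wheel, 42 mm across, 18 mm tall, bystander; origin at the centre of its underside
- mug: white mug, 82 mm across, 95 mm tall, bystander; origin at the centre of its underside
- screwdriver: small screwdriver with a yellow handle, lying down, 150 mm long, bystander
- driver_stand: round black stand with five small screwdrivers, 56 mm across, 108 mm tall, bystander; origin at the centre of its underside
Things that resemble listed ones, but are neither listed nor needed, are in the scene too. Leave any pink look-alike of the pin alone.

How it is judged (in metres and radians):
On the way, in this order (a step that is already met when the one before it is completed fails the run):
1. the pin is driven home (collar on the upper plate) while the keeper is still withdrawn (z of pin in the frame of jig between 0.063 and 0.0675 m and horizontal distance between pin and jig below 0.0075 m and angle between pin's own z axis and vertical below 0.06 rad and value of joint keeper below 0.012 m), for 0.2 s.
2. the keeper is slid home over the collar (value of joint keeper above 0.042 m), for 0.2 s.
At the end, for the whole second after the job is handed in: the pin stands upright (within 0.06 rad) in the jig, its collar within 1.5 mm of the upper plate and its axis within 7.5 mm of the jig's z axis, at rest and released, and the keeper is within 4 mm of its end stop over the collar (z of pin in the frame of jig between 0.063 and 0.0675 m and horizontal distance between pin and jig below 0.0075 m and angle between pin's own z axis and vertical below 0.06 rad and value of joint keeper above 0.042 m and linear speed of pin below 0.01 m/s); the robot touches nothing.
It fails at once if the pin was forced: more than 60 N between pin and jig (contact force between pin and jig above 60 N).
It fails at once if the punch was disturbed (distance of punch from where it was at the start of the episode above 0.02 m).
It fails at once if a bystander was pushed away (distance of any of jar, wheel, wheel_small, mug, screwdriver, driver_stand from where it was at the start of the episode above 0.03 m).
It also fails if it takes over 72 s, if anything falls off the work surface, if the arm or the gripper's body presses on something with over 40 N, if the wrist force passes 120 N, or if a joint passes its speed limit or range.

## Working session

There is one attempt and no reset: what is moved stays moved. The work goes in short steps, Python scripts to look and compute and a tool call to move; the robot and the scene stay as the last step left them, time stands still between calls to the robot, and variables do not carry over. Pictures are saved under pics/ and viewed, at most 10 in all, crops included, and the job is handed in when it is done.

Besides the shell and the picture viewer there is one more tool, called as name(argument=value, ...), one argument or row to a line, values as JSON. apply_moves: Moves the arm, as the interface text tells. Its arguments: {"type":"object","properties":{"targets":{"type":"array"}},"required":["targets"]}

```bash
mkdir -p pics; cat > h.py <<'E'
import numpy as np, cv2
from station import sense, read_camera, job
def snap(n,fn):
    c=read_camera(n); cv2.imwrite('pics/'+fn,c['pixels'][:,:,::-1]); np.save('pics/'+fn[:-4]+'.npy',c,allow_pickle=True); return c
def load(fn): return np.load('pics/'+fn+'.npy',allow_pickle=True).item()
def ray(c,u,v):
    p=cv2.undistortPoints(np.array([[[u,v]]],float),np.array(c['camera_matrix']),np.array(c['dist_coeffs'])).ravel()
    R=np.array(c['R']);return -R.T@np.array(c['t']),R.T@np.array([p[0],p[1],1])
def plane(c,u,v,z):
    o,d=ray(c,u,v);return o+d*(z-o[2])/d[2]
def proj(c,X):
    R=np.array(c['R']);return cv2.projectPoints(np.array(X,float).reshape(-1,1,3),cv2.Rodrigues(R)[0],np.array(c['t'],float),np.array(c['camera_matrix']),np.array(c['dist_coeffs']))[0].reshape(-1,2)
E
python3 - <<'E'
from h import *
for n in('top','scene'): 
    c=snap(n,n+'0.png'); R=np.array(c['R']); print(n,-R.T@np.array(c['t']),np.array(c['camera_matrix'])[0,0])
a=load('top0')['pixels'];b=load('scene0')['pixels']
cv2.imwrite('pics/t0b.png',cv2.resize(a[:,:,::-1],(800,600),interpolation=cv2.INTER_CUBIC))
cv2.imwrite('pics/s0b.png',cv2.resize(b[:,:,::-1],(800,600),interpolation=cv2.INTER_CUBIC))
print(sense())
E
```

```text
top [0.43117287 0.02394274 1.2921388 ] 396.31356238043384
scene [1.34037851 0.38205207 0.75293229] 448.7019532487591
{'clock': 0.1, 'q': array([-7.91895635e+01,  5.03800764e+00,  7.86185588e+01, -2.52251880e-03,
        9.64622436e+01, -5.90625386e+00]), 'qvel': array([-0.01620649, -0.09015187, -0.18619153, -0.06263043, -0.05025344,
       -0.00458418]), 'joint_efforts': array([ 3.59244070e-03, -3.53014183e+01, -3.14218068e+01,  8.92572962e-05,
        7.91967701e-03, -4.15834833e-06]), 'tool_pos': array([ 0.15811091, -0.52633043,  0.24120436]), 'eef_rot': array([-1.79881563e+02, -9.73190666e-03,  1.67163990e+01]), 'force': array([ 0.64347193,  0.4592673 , -0.05637047]), 'wrist_torque': array([-0.02864555, -0.01446076,  0.04875419]), 'grasp_force': 0.0, 'gripper_width': 0.0853707705517806}
```

View pics/t0b.png

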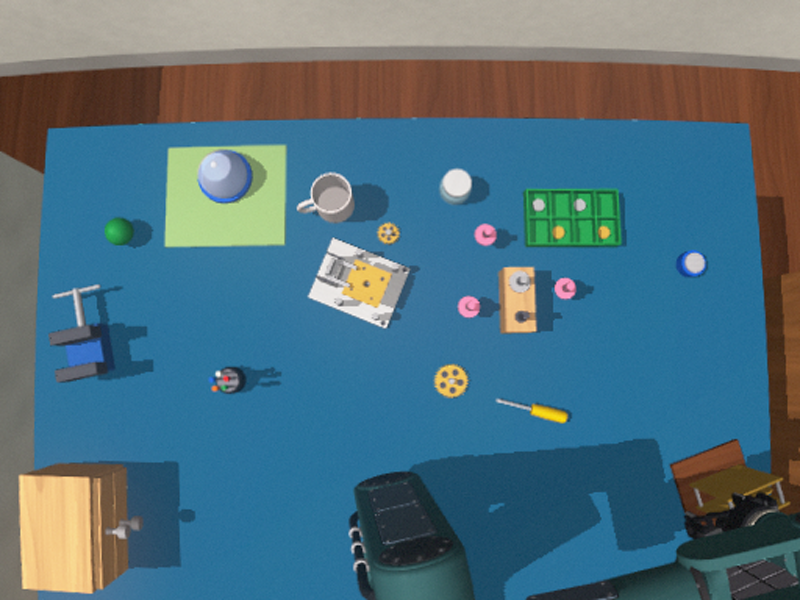

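View pics/s0b.png

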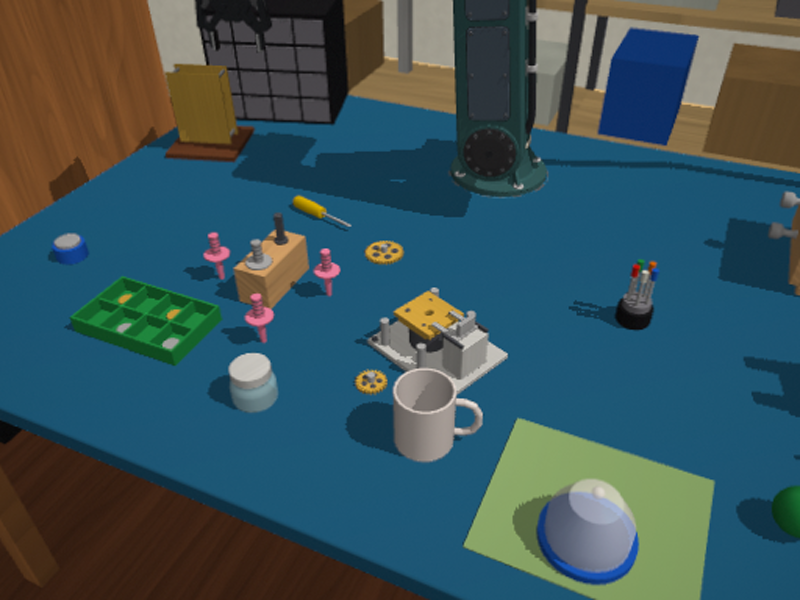

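The top view shows the rack at (518,300) in the enlarged picture. The pin, with the wide collar, is in its upper hole at (519,281), and the punch is at (521,316). The jig is at (360,283) with its keeper block towards (335,270). Three pink decoys stand around the rack.

```bash
python3 - <<'E'
from h import *
c=load('top0');s=.64
for n,u,v,z in [('pincollar',519,282,.074),('pintop',519,281,.112),('punch',521,316,.12),('plate',368,284,.066),('tabtop',337,270,.099),('wheelS',388,233,.01),('pink1',469,306,.05),('pink2',565,288,.05),('mug',330,197,.09),
 ('c1',335,239,.01),('c2',409,270,.01),('c3',386,327,.01),('c4',309,296,.01)]:
    print(n,plane(c,u*s,v*s,z).round(4))
# wrist cam pose relative to tool
w=read_camera('wrist');R=np.array(w['R']);o=-R.T@np.array(w['t'])
from scipy.spatial.transform import Rotation as Ro
st=sense();T=Ro.from_euler('xyz',st['eef_rot'],degrees=True).as_matrix()
print('cam in tool',T.T@(o-st['tool_pos']),(T.T@R.T).round(3),np.array(w['camera_matrix'])[0,0])
E
```

```text
pincollar [ 0.5747 -0.2313  0.074 ]
pintop [ 0.5721 -0.2234  0.112 ]
punch [ 0.5038 -0.2235  0.12  ]
plate [0.5749 0.0698 0.066 ]
tabtop [0.5992 0.1286 0.099 ]
wheelS [0.689  0.0291 0.01  ]
pink1 [ 0.5298 -0.1329  0.05  ]
pink2 [ 0.5642 -0.3313  0.05  ]
mug [0.7471 0.1432 0.09  ]
c1 [0.6775 0.1405 0.01  ]
c2 [ 0.61   -0.0139  0.01  ]
c3 [0.4915 0.0355 0.01  ]
c4 [0.5579 0.195  0.01  ]
cam in tool [ 0.07996053 -0.00022862 -0.13068756] [[ 0.    -0.95  -0.311]
 [ 1.     0.    -0.   ]
 [ 0.    -0.311  0.95 ]] 296.02229104200933
```

apply_moves(
  targets=[
    {"jaw": -1,"wz": 0.146},
    {"jaw": -1,"wz": 0.146},
    {"jaw": -1,"x": 42,"y": -30,"z": 3},
    {"jaw": -1,"x": 42,"y": -30,"z": 3},
    {"jaw": -1,"x": 42,"y": -30,"z": 3},
    {"jaw": -1,"x": 42,"y": -30,"z": 3},
    {"jaw": -1,"x": 42,"y": -30,"z": 3},
    {"jaw": -1,"x": 42,"y": -30,"z": 3},
    {"jaw": -1,"x": 42,"y": -30,"z": 3},
    {"jaw": -1,"x": 42,"y": -30,"z": 3},
    {"jaw": -1,"x": 42,"y": -30,"z": 3},
    {"jaw": -1,"x": 36,"y": -28,"z": 3},
  ],
)

```text
$.targets[0]: bad value
```

```bash
python3 - <<'E'
from h import *
c=snap('wrist','w1.png'); st=sense(); print(st['clock'],st['tool_pos'],st['eef_rot'],st['force'])
E
```

```text
0.2 [ 0.15816726 -0.52647378  0.24157853] [-1.79922935e+02 -8.00420231e-03  1.67163850e+01] [-0.39613627  0.28301308 -0.43995179]
```

View pics/w1.png

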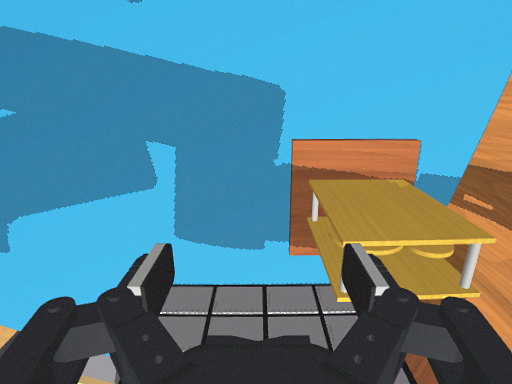

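The call was refused because each row needs every key. The picture is still the start view, with the jaws at the bottom and the calendar stand at right.

apply_moves(
  targets=[
    {"jaw": -1,"x": 0,"y": 0,"z": 0,"wx": 0,"wy": 0,"wz": 0.146},
    {"jaw": -1,"x": 0,"y": 0,"z": 0,"wx": 0,"wy": 0,"wz": 0.146},
    {"jaw": -1,"x": 42,"y": -30,"z": 3,"wx": 0,"wy": 0,"wz": 0},
    {"jaw": -1,"x": 42,"y": -30,"z": 3,"wx": 0,"wy": 0,"wz": 0},
    {"jaw": -1,"x": 42,"y": -30,"z": 3,"wx": 0,"wy": 0,"wz": 0},
    {"jaw": -1,"x": 42,"y": -30,"z": 3,"wx": 0,"wy": 0,"wz": 0},
    {"jaw": -1,"x": 42,"y": -30,"z": 3,"wx": 0,"wy": 0,"wz": 0},
    {"jaw": -1,"x": 42,"y": -30,"z": 3,"wx": 0,"wy": 0,"wz": 0},
    {"jaw": -1,"x": 42,"y": -30,"z": 3,"wx": 0,"wy": 0,"wz": 0},
    {"jaw": -1,"x": 42,"y": -30,"z": 3,"wx": 0,"wy": 0,"wz": 0},
    {"jaw": -1,"x": 42,"y": -30,"z": 3,"wx": 0,"wy": 0,"wz": 0},
    {"jaw": -1,"x": 36,"y": -28,"z": 3,"wx": 0,"wy": 0,"wz": 0},
  ],
)

```text
clock: 1.7
tool_pos: [0.5736, -0.2275, 0.2118]
eef_rot: [-180.0, 0.0, 0.0]
force: [0.5, -0.6, -0.6]
gripper_width: 0.0857
grasp_force: 0.0
```

```bash
python3 - <<'E'
from h import *
c=snap('wrist','w2.png'); st=sense(); print(st['clock'],st['tool_pos'],st['eef_rot'],st['force'])
E
```

```text
1.75 [ 0.57711912 -0.22317453  0.21067494] [-1.79740017e+02 -1.40356497e-01  3.10794135e-01] [2.55789081 2.21058118 0.32303664]
```

View pics/w2.png

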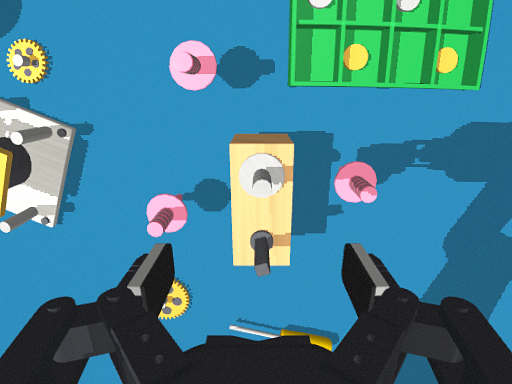

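The wrist view shows the rack with the pin's collar at about (262,174) and the punch at (262,245). Pink decoys stand at (166,214), (355,183) and (192,65).

```bash
python3 - <<'E'
from h import *
c=load('w2');p=c['pixels'];st=sense();print(st['tool_pos'],st['clock'])
hsv=cv2.cvtColor(p,cv2.COLOR_RGB2HSV)
m=((hsv[:,:,1]<45)&(hsv[:,:,2]>90)).astype(np.uint8)
m[:, :225]=0;m[:,310:]=0;m[:130]=0;m[232:]=0
n,l,s,ce=cv2.connectedComponentsWithStats(m)
for i in range(1,n):
    if s[i,4]>30: print(s[i],ce[i])
i=1+s[1:,4].argmax()
cnt=max(cv2.findContours((l==i).astype(np.uint8),0,1)[0],key=cv2.contourArea)
h=cv2.convexHull(cnt)[:,0]
W=np.array([plane(c,u,v,.074)[:2] for u,v in h])
# collar: circle radius 22mm fit to rear half rim
from scipy.optimize import least_squares
f=least_squares(lambda x:np.hypot(*(W-x).T)-.022,W.mean(0),loss='soft_l1',f_scale=.0005);print('collar',f.x,np.abs(f.fun).round(4)*1e3)
# rack top edges
for n,u,v in[('tl',230,143),('tr',292,143),('bl',233,265),('br',290,265)]:print(n,plane(c,u,v,.07).round(4))
big=cv2.resize(p[140:210,225:300,::-1],(750,600*700//600),interpolation=cv2.INTER_CUBIC)[:600];cv2.imwrite('pics/c2.png',big)
E
```

```text
[ 0.57711912 -0.22317453  0.21067494] 1.75
[ 239  154   45   44 1551] [261.08833011 175.02321083]
collar [ 0.57787624 -0.23085346] [0.6 0.5 0.3 0.4 0.7 0.9 0.8 0.6 0.4 0.4 0.2 0.5 0.6 0.6 0.4 0.3 0.5 0.3
 0.3 0.4 0.2 0.6 0.5 0.6]
tl [ 0.608  -0.2017  0.07  ]
tr [ 0.608  -0.2591  0.07  ]
bl [ 0.4778 -0.2011  0.07  ]
br [ 0.4779 -0.2619  0.07  ]
```

View pics/c2.png

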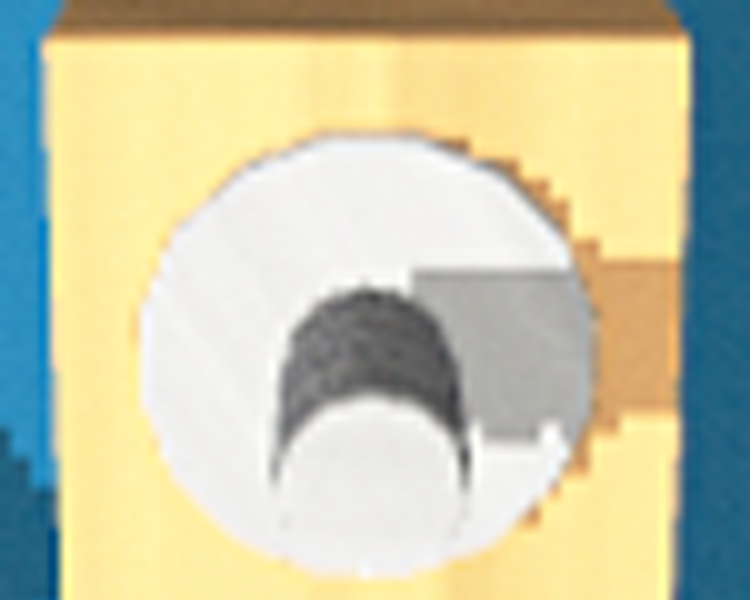

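The crop confirms a round handle on a wide collar, so this is the pin, with its axis near (0.578, -0.231).

apply_moves(
  targets=[
    {"jaw": -1,"x": 0,"y": 4,"z": 35,"wx": 0,"wy": 0,"wz": 0},
    {"jaw": -1,"x": 0,"y": 4,"z": 35,"wx": 0,"wy": 0,"wz": 0},
    {"jaw": -1,"x": 0,"y": 0,"z": 0,"wx": 0,"wy": 0,"wz": 0},
    {"jaw": -1,"x": 0,"y": 0,"z": 0,"wx": 0,"wy": 0,"wz": 0},
  ],
)

```text
clock: 2.25
tool_pos: [0.5727, -0.2372, 0.1436]
eef_rot: [180.0, -0.1, -0.0]
force: [-0.0, 0.0, -0.1]
gripper_width: 0.0851
grasp_force: 0.0
```

```bash
python3 - <<'E'
from h import *
c=load('w2');print(plane(c,262.2,186.8,.112))
c=snap('wrist','w3.png'); st=sense(); print(st['clock'],st['tool_pos'],st['eef_rot'],st['force'])
print(proj(c,[[.578,-.231,.112],[.578,-.231,.074]]))
E
```

```text
[ 0.57899259 -0.23102521  0.112     ]
2.3 [ 0.57312631 -0.23738404  0.14452706] [ 1.79908986e+02 -1.76319837e-01 -2.12980253e-02] [ 1.1130526  -1.04481587  0.45849469]
[[247.63028926 221.96343071]
 [249.27404591 199.95098206]]
```

```bash
cat >> h.py <<'E'
from scipy.optimize import least_squares
def circ(c,m,z,r):
    n,l,s,ce=cv2.connectedComponentsWithStats(m.astype(np.uint8))
    i=1+s[1:,4].argmax()
    cnt=max(cv2.findContours((l==i).astype(np.uint8),0,1)[0],key=cv2.contourArea)
    W=np.array([plane(c,u,v,z)[:2] for u,v in cv2.convexHull(cnt)[:,0]])
    f=least_squares(lambda x:np.hypot(*(W-x).T)-r,W.mean(0),loss='soft_l1',f_scale=.0005)
    return f.x,s[i],np.sqrt((f.fun**2).mean())
E
python3 - <<'E'
from h import *
c=load('w3');p=c['pixels'];hsv=cv2.cvtColor(p,cv2.COLOR_RGB2HSV)
m=((hsv[:,:,1]<45)&(hsv[:,:,2]>90)); m[:,:205]=0;m[:,300:]=0;m[:155]=0;m[262:]=0
print(circ(c,m,.074,.022))
cv2.imwrite('pics/w3b.png',p[:,:,::-1])
E
```

```text
(array([ 0.5774967 , -0.23053395]), array([ 220,  171,   59,   62, 2618], dtype=int32), np.float64(0.0013620473657465842))
```

View pics/w3b.png

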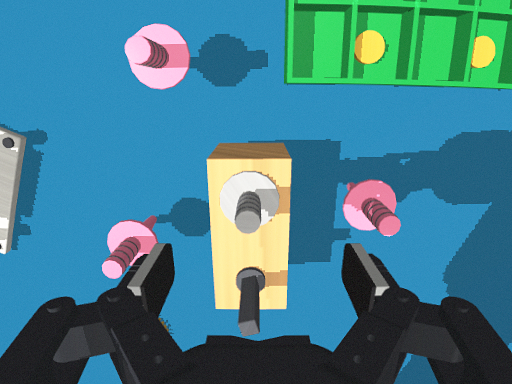

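The settled view agrees: collar at (250,200), handle top at (248,222). Now I descend and close.

apply_moves(
  targets=[
    {"jaw": -1,"x": 5,"y": -6.5,"z": 0,"wx": 0,"wy": 0,"wz": 0},
    {"jaw": -1,"x": 0,"y": 0,"z": 20,"wx": 0,"wy": 0,"wz": 0},
    {"jaw": -1,"x": 0,"y": 0,"z": 20,"wx": 0,"wy": 0,"wz": 0},
    {"jaw": -0.2,"x": 0,"y": 0,"z": 13,"wx": 0,"wy": 0,"wz": 0},
    {"jaw": 0.2,"x": 0,"y": 0,"z": 0,"wx": 0,"wy": 0,"wz": 0},
    {"jaw": 1,"x": 0,"y": 0,"z": 0,"wx": 0,"wy": 0,"wz": 0},
    {"jaw": 1,"x": 0,"y": 0,"z": 0,"wx": 0,"wy": 0,"wz": 0},
    {"jaw": 1,"x": 0,"y": 0,"z": 0,"wx": 0,"wy": 0,"wz": 0},
    {"jaw": 1,"x": 0,"y": 0,"z": 0,"wx": 0,"wy": 0,"wz": 0},
    {"jaw": 1,"x": 0,"y": 0,"z": 0,"wx": 0,"wy": 0,"wz": 0},
  ],
)

```text
clock: 3.55
tool_pos: [0.5779, -0.2308, 0.0906]
eef_rot: [179.9, -0.1, -0.0]
force: [-0.4, -0.4, 4.6]
gripper_width: 0.0145
grasp_force: 58.6
```

```bash
python3 - <<'E'
from h import *
st=sense(); print({k:np.round(v,4) for k,v in st.items()})
E
```

```text
{'clock': np.float64(3.55), 'q': array([-2.69834e+01,  1.81720e+01,  8.04930e+01, -9.00000e-03,
        8.11944e+01,  6.30335e+01]), 'qvel': array([ 0.0695,  0.0398, -0.0164, -0.0225, -0.0641,  0.0255]), 'joint_efforts': array([ 2.71500e-01, -4.03614e+01, -2.71357e+01,  7.00000e-02,
        9.74000e-02, -3.00000e-04]), 'tool_pos': array([ 0.5779, -0.2308,  0.0906]), 'eef_rot': array([ 1.799283e+02, -1.213000e-01, -1.540000e-02]), 'force': array([-0.3983, -0.3862,  4.6192]), 'wrist_torque': array([ 0.0173, -0.0207, -0.019 ]), 'grasp_force': np.float64(58.6272), 'gripper_width': np.float64(0.0145)}
```

apply_moves(
  targets=[
    {"jaw": 1,"x": 0,"y": 0,"z": -20,"wx": 0,"wy": 0,"wz": 0},
    {"jaw": 1,"x": 0,"y": 0,"z": -40,"wx": 0,"wy": 0,"wz": 0},
    {"jaw": 1,"x": 0,"y": 0,"z": -40,"wx": 0,"wy": 0,"wz": 0},
    {"jaw": 1,"x": 0,"y": 0,"z": -20,"wx": 0,"wy": 0,"wz": -0.1},
    {"jaw": 1,"x": 0,"y": 0,"z": 0,"wx": 0,"wy": 0,"wz": -0.16},
    {"jaw": 1,"x": 0,"y": 0,"z": 0,"wx": 0,"wy": 0,"wz": -0.16},
    {"jaw": 1,"x": 0,"y": 0,"z": 0,"wx": 0,"wy": 0,"wz": -0.16},
    {"jaw": 1,"x": 0,"y": 0,"z": 0,"wx": 0,"wy": 0,"wz": -0.16},
    {"jaw": 1,"x": 0,"y": 0,"z": 0,"wx": 0,"wy": 0,"wz": -0.16},
    {"jaw": 1,"x": 0,"y": 0,"z": 0,"wx": 0,"wy": 0,"wz": -0.16},
    {"jaw": 1,"x": 0,"y": 0,"z": 0,"wx": 0,"wy": 0,"wz": -0.1},
    {"jaw": 1,"x": 0,"y": 0,"z": 0,"wx": 0,"wy": 0,"wz": 0},
  ],
)

```text
clock: 5.05
tool_pos: [0.577, -0.2301, 0.2095]
eef_rot: [-180.0, -0.0, 66.4]
force: [0.1, 0.5, -1.1]
gripper_width: 0.0139
grasp_force: 58.9
```

apply_moves(
  targets=[
    {"jaw": 1,"x": 30,"y": -17,"z": 0,"wx": 0,"wy": 0,"wz": 0},
    {"jaw": 1,"x": 43,"y": -25,"z": 0,"wx": 0,"wy": 0,"wz": 0},
    {"jaw": 1,"x": 43,"y": -25,"z": 0,"wx": 0,"wy": 0,"wz": 0},
    {"jaw": 1,"x": 43,"y": -25,"z": 0,"wx": 0,"wy": 0,"wz": 0},
    {"jaw": 1,"x": 35,"y": -20,"z": 0,"wx": 0,"wy": 0,"wz": 0},
    {"jaw": 1,"x": 20,"y": -11,"z": 0,"wx": 0,"wy": 0,"wz": 0},
    {"jaw": 1,"x": 0,"y": 0,"z": 0,"wx": 0,"wy": 0,"wz": 0},
    {"jaw": 1,"x": 0,"y": 0,"z": 0,"wx": 0,"wy": 0,"wz": 0},
    {"jaw": 1,"x": 0,"y": 0,"z": 0,"wx": 0,"wy": 0,"wz": 0},
  ],
)

```text
clock: 6.18
tool_pos: [0.5501, 0.0139, 0.2093]
eef_rot: [180.0, 0.0, 66.3]
force: [-0.6, 0.1, -1.2]
gripper_width: 0.0141
grasp_force: 58.9
```

```bash
python3 - <<'E'
from h import *
c=snap('wrist','w4.png'); st=sense(); print(st['clock'],st['tool_pos'],st['eef_rot'],st['force'],st['grasp_force'])
E
```

```text
6.225 [0.55010681 0.013942   0.20922972] [-1.79996651e+02  2.20560304e-02  6.63448682e+01] [ 0.16382038 -0.41646804 -0.80364688] 58.8970685005188
```

View pics/w4.png

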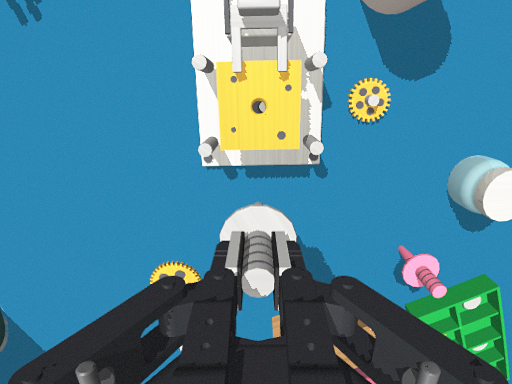

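The wrist view shows the jig with the upper plate's hole at (259,106), posts at about (201,62), (319,61), (209,148) and (316,147), and the keeper prongs above the plate. I'll view one enlarged crop for precise pixels.

```bash
python3 - <<'E'
from h import *
c=load('w4');p=c['pixels'];hsv=cv2.cvtColor(p,cv2.COLOR_RGB2HSV)
cv2.imwrite('pics/c4.png',cv2.resize(p[45:165,185:345,::-1],(800,600),interpolation=cv2.INTER_CUBIC))
g=p[96:118,247:272]
print((g.sum(2)//3))
E
```

```text
[[190 191 193 194 191 191 191 187 192 192 193 192 193 193 192 190 191 193
  193 191 192 189 189 191 193]
 [190 193 191 192 192 193 190 190 194 194 193 179 178 187 186 192 192 194
  194 192 192 191 192 192 192]
 [190 190 192 192 194 193 191 193 179 149 143 142 140 149 150 166 185 195
  195 191 190 190 190 192 191]
 [189 189 191 191 193 195 180 149 132 124 122 125 123 124 136 146 155 175
  195 192 190 191 192 191 192]
 [192 189 193 192 195 182 142 123 121 119 121 113 122 124 126 127 147 160
  179 190 192 189 191 192 194]
 [192 189 191 192 191 147 129 118 102  87  90  86  88  76  90 120 123 143
  170 184 190 189 191 191 191]
 [190 189 190 195 169 133 119 102  85  81  82  83  63  57 150 187 143 126
  151 173 192 191 190 191 191]
 [190 190 192 193 153 126  99  82  81  82  84  71  61 149 189 193 186 129
  149 171 185 191 192 191 192]
 [191 190 194 189 149 110  90  79  79  79  76  64  83 187 192 191 189 156
  120 177 182 192 190 191 191]
 [189 189 192 180 142  93  81  83  80  82  75  56 156 193 190 186 188 187
  120 169 180 192 190 189 191]
 [192 188 194 167 144  93  81  86  83  83  68  53 
[... 510 characters left out ...]
80  82  84  70  62  43  74 150 187 182
  191 190 191 191 192 190 191]
 [190 187 191 191 191 185 171 163 107  80  83  72  65  57  46  83 162 187
  192 191 190 191 190 192 190]
 [190 188 188 192 194 194 181 175 165 143 120 113 129 126 159 170 189 190
  191 192 191 192 191 190 191]
 [191 189 191 191 191 189 192 185 178 182 186 190 189 192 190 188 193 193
  148 190 190 190 189 191 190]
 [190 189 191 192 191 190 191 190 189 189 188 189 188 190 188 188 190 191
  193 192 191 191 190 190 191]
 [189 189 190 191 191 191 191 186 188 192 189 193 190 192 188 189 192 190
  192 192 192 191 190 191 189]
 [191 189 191 190 191 191 190 187 190 190 191 191 193 190 188 188 188 191
  191 187 191 190 189 191 192]]
```

View pics/c4.png

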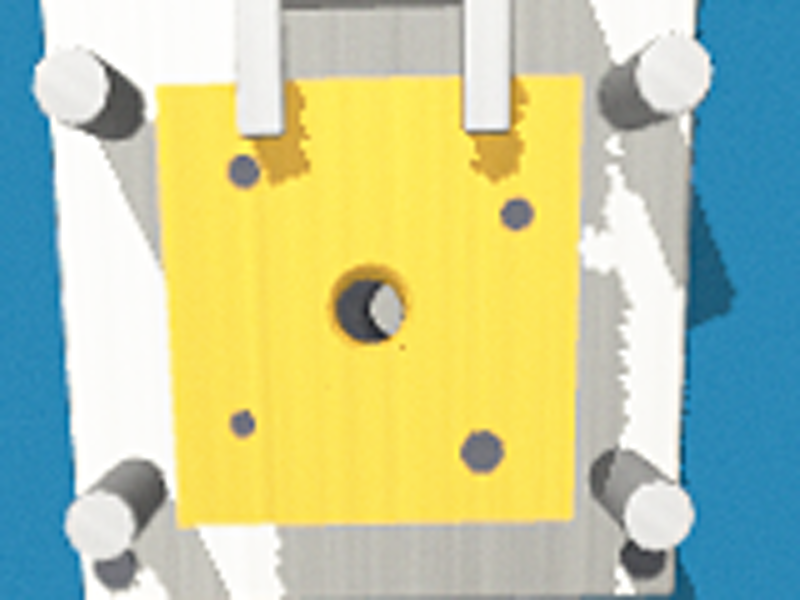

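```bash
python3 - <<'E'
from h import *
c=load('w4')
P=lambda u,v,z: plane(c,(u+.5)/5-.5+185,(v+.5)/5-.5+45,z)
posts=np.array([P(*a,.058) for a in[(73,86),(674,75),(102,523),(658,516)]]);print(posts.round(4),posts.mean(0))
ex=(posts[1]+posts[3]-posts[0]-posts[2]);ey=posts[0]+posts[1]-posts[2]-posts[3]
print('sizes',np.linalg.norm(posts[1]-posts[0]),np.linalg.norm(posts[3]-posts[2]),np.linalg.norm(posts[0]-posts[2]))
yaw=np.degrees(np.arctan2(ex[1],ex[0])),np.degrees(np.arctan2(ey[1],ey[0]))-90
print('yaw',yaw)
pl=[P(*a,.066) for a in[(157,86),(582,74),(180,525),(573,520)]]
d=pl[1]-pl[0]+pl[3]-pl[2];print('plate yaw',np.degrees(np.arctan2(d[1],d[0])),'c',np.mean(pl,0))
hole=P(370,303,.066);print('hole',hole)
th=np.radians(np.mean(yaw));X=np.array([np.cos(th),np.sin(th),0]);Y=np.array([-X[1],X[0],0])
tips=[P(283,133,.076),P(464,131,.076)];mid=np.mean(tips,0);print('prongs gap',np.linalg.norm(tips[1]-tips[0]),'axis from keeper',mid-.031*Y)
o=posts.mean(0);print('hole in jig',(hole-o)@X,(hole-o)@Y)
# pin tool axis direction, pin tip check
print(sense()['tool_pos'],sense()['eef_rot'])
E
```

```text
[[0.5448 0.1321 0.058 ]
 [0.6437 0.0909 0.058 ]
 [0.5144 0.0591 0.058 ]
 [0.6131 0.0174 0.058 ]] [0.57901641 0.07488411 0.058     ]
sizes 0.10713856659660986 0.1072086583777757 0.07907849152925177
yaw (np.float64(-22.756217455800876), np.float64(-22.62874871234763))
plate yaw -22.489299221500964 c [0.5783597 0.0751898 0.066    ]
hole [0.57826971 0.07634063 0.066     ]
prongs gap 0.030384066801742278 axis from keeper [0.57821078 0.07360736 0.076     ]
hole in jig -0.001250800387895223 0.0010557070463867871
[0.55010681 0.013942   0.20922972] [-1.79996651e+02  2.20560304e-02  6.63448682e+01]
```

apply_moves(
  targets=[
    {"jaw": 1,"x": 20,"y": 0.8,"z": 10,"wx": 0,"wy": 0,"wz": -0.016},
    {"jaw": 1,"x": 28.5,"y": 0,"z": 20,"wx": 0,"wy": 0,"wz": 0},
    {"jaw": 1,"x": 20,"y": 0,"z": 20,"wx": 0,"wy": 0,"wz": 0},
    {"jaw": 1,"x": 0,"y": 0,"z": 9,"wx": 0,"wy": 0,"wz": 0},
    {"jaw": 1,"x": 0,"y": 0,"z": 0,"wx": 0,"wy": 0,"wz": 0},
    {"jaw": 1,"x": 0,"y": 0,"z": 0,"wx": 0,"wy": 0,"wz": 0},
    {"jaw": 1,"x": 0,"y": 0,"z": 0,"wx": 0,"wy": 0,"wz": 0},
  ],
)

```text
clock: 7.1
tool_pos: [0.5779, 0.0772, 0.1515]
eef_rot: [179.9, -0.0, 67.3]
force: [-0.2, 1.0, -1.4]
gripper_width: 0.0144
grasp_force: 58.9
```

```bash
python3 - <<'E'
from h import *
c=snap('wrist','w5.png'); st=sense(); print(st['clock'],st['tool_pos'],st['eef_rot'],st['force'],st['grasp_force'])
p=c['pixels'];cv2.imwrite('pics/c5.png',cv2.resize(p[120:320,130:390,::-1],(780,600),interpolation=cv2.INTER_CUBIC))
E
```

```text
7.15 [0.57782807 0.07725928 0.15139865] [ 1.79894337e+02 -3.74421720e-02  6.73242496e+01] [ 0.31507491 -0.36938929 -1.31350648] 58.89038622379303
```

View pics/c5.png

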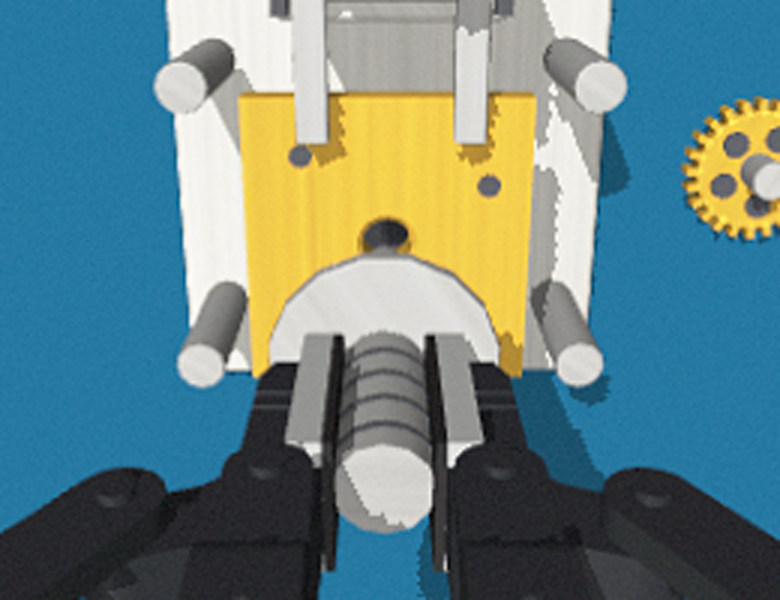

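The crop shows the pin over the plate with the hole at crop (386,240) just beyond the collar, laterally in line with the handle.

```bash
python3 - <<'E'
from h import *
c=load('w5')
P=lambda u,v,z: plane(c,(u+.5)/3-.5+130,(v+.5)/3-.5+120,z)
th=np.radians(-22.7);X=np.array([np.cos(th),np.sin(th),0]);Y=np.array([-X[1],X[0],0])
r=P(386,217,.066);print('hole',r-.0065*Y, [ (P(412,236,.066)-P(360,236,.066))@X])
k=P(385,254,.1348);print('pin',k-.022*Y, P(385,484,.1726))
t=sense()['tool_pos'];print('hole-pin in tool',(r-.0065*Y-k+.022*Y)@Y,(r-k)@X)
posts=np.array([P(*a,.058) for a in[(185,88),(600,85),(204,366),(578,366)]]);print(posts.mean(0))
E
```

```text
hole [0.57833328 0.07660682 0.066     ] [np.float64(0.013484092888347524)]
pin [0.57829231 0.07773458 0.1348    ] [0.57847098 0.07837247 0.1726    ]
hole-pin in tool -0.0010245883308143276 0.00047300703501253205
[0.57944457 0.07509042 0.058     ]
```

apply_moves(
  targets=[
    {"jaw": 1,"x": -1,"y": 0.5,"z": 5,"wx": 0,"wy": 0,"wz": 0},
    {"jaw": 1,"x": 0,"y": 0,"z": 6,"wx": 0,"wy": 0,"wz": 0},
    {"jaw": 1,"x": 0,"y": 0,"z": 2,"wx": 0,"wy": 0,"wz": 0},
    {"jaw": 1,"x": 0,"y": 0,"z": 2,"wx": 0,"wy": 0,"wz": 0},
    {"jaw": 1,"x": 0,"y": 0,"z": 1,"wx": 0,"wy": 0,"wz": 0},
    {"jaw": 1,"x": 0,"y": 0,"z": 1,"wx": 0,"wy": 0,"wz": 0},
    {"jaw": 1,"x": 0,"y": 0,"z": 0,"wx": 0,"wy": 0,"wz": 0},
    {"jaw": 1,"x": 0,"y": 0,"z": 0,"wx": 0,"wy": 0,"wz": 0},
  ],
)

```text
clock: 8.15
tool_pos: [0.5776, 0.0766, 0.1334]
eef_rot: [180.0, -0.0, 67.4]
force: [-0.3, 0.3, -1.0]
gripper_width: 0.0144
grasp_force: 58.9
```

apply_moves(
  targets=[
    {"jaw": 1,"x": 0,"y": 0,"z": 1,"wx": 0,"wy": 0,"wz": 0},
    {"jaw": 1,"x": 0,"y": 0,"z": 1,"wx": 0,"wy": 0,"wz": 0},
    {"jaw": 1,"x": 0,"y": 0,"z": 1,"wx": 0,"wy": 0,"wz": 0},
    {"jaw": 1,"x": 0,"y": 0,"z": 1,"wx": 0,"wy": 0,"wz": 0},
    {"jaw": 1,"x": 0,"y": 0,"z": 1,"wx": 0,"wy": 0,"wz": 0},
    {"jaw": 1,"x": 0,"y": 0,"z": 0.7,"wx": 0,"wy": 0,"wz": 0},
    {"jaw": 1,"x": 0,"y": 0,"z": 0,"wx": 0,"wy": 0,"wz": 0},
  ],
)

```text
clock: 9.02
tool_pos: [0.5774, 0.0766, 0.1275]
eef_rot: [-180.0, 0.0, 67.4]
force: [0.1, 0.4, -1.2]
gripper_width: 0.0144
grasp_force: 58.9
```

apply_moves(
  targets=[
    {"jaw": 1,"x": 0,"y": 0,"z": 1,"wx": 0,"wy": 0,"wz": 0},
    {"jaw": 1,"x": 0,"y": 0,"z": 1,"wx": 0,"wy": 0,"wz": 0},
    {"jaw": 1,"x": 0,"y": 0,"z": 1,"wx": 0,"wy": 0,"wz": 0},
    {"jaw": 1,"x": 0,"y": 0,"z": 1,"wx": 0,"wy": 0,"wz": 0},
    {"jaw": 1,"x": 0,"y": 0,"z": 1,"wx": 0,"wy": 0,"wz": 0},
    {"jaw": 1,"x": 0,"y": 0,"z": 0,"wx": 0,"wy": 0,"wz": 0},
    {"jaw": 1,"x": 0,"y": 0,"z": 0,"wx": 0,"wy": 0,"wz": 0},
  ],
)

```text
clock: 9.9
tool_pos: [0.5775, 0.0766, 0.1226]
eef_rot: [-180.0, 0.0, 67.4]
force: [-0.7, -1.0, 0.0]
gripper_width: 0.0142
grasp_force: 58.9
```

```bash
python3 - <<'E'
from h import *
st=sense(); print(st['tool_pos'],st['force'],st['wrist_torque'])
E
```

```text
[0.57745024 0.07658542 0.12255206] [-0.6935231  -1.00199588  0.00799949] [-0.09207825  0.06497407  0.00137823]
```

apply_moves(
  targets=[
    {"jaw": 1,"x": 0,"y": 0,"z": 0.7,"wx": 0,"wy": 0,"wz": 0},
    {"jaw": 1,"x": 0,"y": 0,"z": 0.7,"wx": 0,"wy": 0,"wz": 0},
    {"jaw": 1,"x": 0,"y": 0,"z": 0.6,"wx": 0,"wy": 0,"wz": 0},
    {"jaw": 1,"x": 0,"y": 0,"z": 0.5,"wx": 0,"wy": 0,"wz": 0},
    {"jaw": 1,"x": 0,"y": 0,"z": 0,"wx": 0,"wy": 0,"wz": 0},
  ],
)

```text
clock: 10.52
tool_pos: [0.5776, 0.0766, 0.1205]
eef_rot: [180.0, 0.0, 67.4]
force: [-1.2, -0.1, 1.9]
gripper_width: 0.0144
grasp_force: 59.2
```

apply_moves(
  targets=[
    {"jaw": 1,"x": 0,"y": 0,"z": 0.5,"wx": 0,"wy": 0,"wz": 0},
    {"jaw": 1,"x": 0,"y": 0,"z": 0,"wx": 0,"wy": 0,"wz": 0},
  ],
)

```text
clock: 10.78
tool_pos: [0.5777, 0.0766, 0.1204]
eef_rot: [180.0, -0.0, 67.4]
force: [-1.4, -0.4, 4.8]
gripper_width: 0.0147
grasp_force: 59.5
```

apply_moves(
  targets=[
    {"jaw": 1,"x": 1.2,"y": -1.2,"z": 0.4,"wx": 0,"wy": 0,"wz": 0},
    {"jaw": 1,"x": 1.2,"y": -1.2,"z": 0,"wx": 0,"wy": 0,"wz": 0},
    {"jaw": 1,"x": 0,"y": 0,"z": 0,"wx": 0,"wy": 0,"wz": 0},
  ],
)

```text
clock: 11.15
tool_pos: [0.5774, 0.0779, 0.1204]
eef_rot: [179.7, 0.1, 67.3]
force: [0.1, -5.9, 4.6]
gripper_width: 0.0144
grasp_force: 59.5
```

```bash
cat > s.py <<'E'
from h import *
st=sense();d=(st['tool_pos'][:2]-[.5787,.0743])*1e3;th=np.radians(st['eef_rot'][2])
tx=np.array([np.cos(th),np.sin(th)]);ty=np.array([np.sin(th),-np.cos(th)])
f=st['force'];print('tool xy',(d@tx).round(2),(d@ty).round(2),'r',np.hypot(*d).round(2),'z',(st['tool_pos'][2]*1e3).round(2),'F tool',(f[:2]@tx).round(1),(f[:2]@ty).round(1),'Fz',f[2].round(1),st['eef_rot'].round(2),st['wrist_torque'].round(2))
E
python3 s.py
```

```text
tool xy 2.87 -2.58 r 3.86 z 120.38 F tool -5.4 2.4 Fz 4.6 [1.7972e+02 1.3000e-01 6.7330e+01] [-1.13  0.03  0.01]
```

apply_moves(
  targets=[
    {"jaw": 1,"x": 0.9,"y": 1.3,"z": 0.4,"wx": 0,"wy": 0,"wz": 0},
    {"jaw": 1,"x": 0.8,"y": 1.3,"z": 0.2,"wx": 0,"wy": 0,"wz": 0},
    {"jaw": 1,"x": 0.3,"y": 1.6,"z": 0,"wx": 0,"wy": 0,"wz": 0},
    {"jaw": 1,"x": -0.3,"y": 1.6,"z": 0,"wx": 0,"wy": 0,"wz": 0},
  ],
)

```text
clock: 11.65
tool_pos: [0.5798, 0.078, 0.1201]
eef_rot: [-179.7, 0.3, 67.4]
force: [-10.7, -2.6, 14.0]
gripper_width: 0.0147
grasp_force: 60.8
```

```bash
python3 s.py
```

```text
tool xy 3.81 -0.41 r 3.83 z 120.14 F tool -6.5 -8.9 Fz 14.0 [-179.74    0.26   67.35] [-0.74  2.39  0.02]
```

apply_moves(
  targets=[
    {"jaw": 1,"x": -0.3,"y": 1.3,"z": -0.6,"wx": 0,"wy": 0,"wz": 0},
    {"jaw": 1,"x": -0.6,"y": 1.3,"z": 0,"wx": 0,"wy": 0,"wz": 0},
    {"jaw": 1,"x": -0.6,"y": 0.5,"z": 0,"wx": 0,"wy": 0,"wz": 0},
    {"jaw": 1,"x": 0,"y": 0,"z": 0,"wx": 0,"wy": 0,"wz": 0},
  ],
)

```text
clock: 12.15
tool_pos: [0.581, 0.077, 0.1201]
eef_rot: [-179.5, 0.1, 67.4]
force: [-9.9, -0.0, 11.8]
gripper_width: 0.0142
grasp_force: 61.0
```

```bash
python3 s.py
```

```text
tool xy 3.43 1.08 r 3.59 z 120.11 F tool -3.8 -9.1 Fz 11.8 [-1.7953e+02  1.5000e-01  6.7390e+01] [-0.08  2.49 -0.05]
```

apply_moves(
  targets=[
    {"jaw": 1,"x": 0,"y": 0.6,"z": -0.6,"wx": 0,"wy": 0,"wz": 0},
    {"jaw": 1,"x": 0,"y": 0.6,"z": -0.4,"wx": 0,"wy": 0,"wz": 0},
    {"jaw": 1,"x": 0,"y": 0,"z": 0,"wx": 0,"wy": 0,"wz": 0},
  ],
)

```text
clock: 12.52
tool_pos: [0.5815, 0.0768, 0.1201]
eef_rot: [-179.4, 0.2, 67.4]
force: [-10.0, -0.5, 9.5]
gripper_width: 0.0145
grasp_force: 60.7
```

```bash
python3 s.py
```

```text
tool xy 3.36 1.62 r 3.73 z 120.14 F tool -4.3 -9.0 Fz 9.5 [-179.42    0.18   67.4 ] [ 0.01  2.54 -0.01]
```

apply_moves(
  targets=[
    {"jaw": 1,"x": 0,"y": 0,"z": -0.4,"wx": 0,"wy": 0,"wz": 0},
    {"jaw": 1,"x": 0,"y": 0,"z": -0.4,"wx": 0,"wy": 0,"wz": 0},
    {"jaw": 1,"x": 0,"y": 0,"z": 0,"wx": 0,"wy": 0,"wz": 0},
  ],
)

```text
clock: 12.9
tool_pos: [0.5815, 0.0767, 0.1202]
eef_rot: [-179.4, 0.2, 67.4]
force: [-10.2, -0.4, 7.8]
gripper_width: 0.0142
grasp_force: 60.7
```

```bash
python3 s.py
```

```text
tool xy 3.3 1.62 r 3.68 z 120.21 F tool -4.3 -9.2 Fz 7.8 [-179.41    0.19   67.4 ] [-0.01  2.28  0.01]
```

```bash
cat > s.py <<'E'
from h import *
from scipy.spatial.transform import Rotation as Ro
st=sense();T=Ro.from_euler('xyz',st['eef_rot'],degrees=True).as_matrix()
tip=st['tool_pos']+T@[0,0,.0706]
th=np.radians(st['eef_rot'][2]);tx=np.array([np.cos(th),np.sin(th)]);ty=np.array([np.sin(th),-np.cos(th)])
d=(tip[:2]-[.5787,.0743])*1e3;f=st['force']
print('tip txy',(d@tx).round(2),(d@ty).round(2),'r',np.hypot(*d).round(2),'ang',np.degrees(np.arctan2(d@ty,d@tx)).round(),'ztip',(tip[2]*1e3).round(2),'F txy',(f[:2]@tx).round(1),(f[:2]@ty).round(1),'Fz',f[2].round(1),st['wrist_torque'].round(2),'t',st['clock'])
E
python3 s.py
```

```text
tip txy 3.07 0.89 r 3.19 ang 16.0 ztip 49.61 F txy -4.3 -9.2 Fz 7.8 [-0.01  2.28  0.01] t 12.9
```

apply_moves(
  targets=[
    {"jaw": 1,"x": 0.5,"y": 0.6,"z": -0.3,"wx": 0,"wy": 0,"wz": 0},
    {"jaw": 1,"x": 0.5,"y": 1,"z": 0,"wx": 0,"wy": 0,"wz": 0},
    {"jaw": 1,"x": 0.5,"y": 1,"z": 0,"wx": 0,"wy": 0,"wz": 0},
    {"jaw": 1,"x": 0,"y": 0,"z": 0,"wx": 0,"wy": 0,"wz": 0},
  ],
)

```text
clock: 13.4
tool_pos: [0.5841, 0.0764, 0.1201]
eef_rot: [-179.4, 0.3, 67.4]
force: [-10.6, -2.3, 6.6]
gripper_width: 0.0145
grasp_force: 60.5
```

```bash
python3 s.py
```

```text
tip txy 3.62 3.37 r 4.94 ang 43.0 ztip 49.54 F txy -6.2 -8.8 Fz 6.6 [-0.41  2.37  0.06] t 13.4
```

apply_moves(
  targets=[
    {"jaw": 1,"x": -1,"y": 0.4,"z": 0,"wx": 0,"wy": 0,"wz": 0},
    {"jaw": 1,"x": -1.3,"y": 0.4,"z": 0,"wx": 0,"wy": 0,"wz": 0},
    {"jaw": 1,"x": -1.3,"y": 0,"z": 0,"wx": 0,"wy": 0,"wz": 0},
    {"jaw": 1,"x": -1.3,"y": 0,"z": 0,"wx": 0,"wy": 0,"wz": 0},
    {"jaw": 1,"x": -1.3,"y": 0,"z": 0,"wx": 0,"wy": 0,"wz": 0},
    {"jaw": 1,"x": 0,"y": 0,"z": 0,"wx": 0,"wy": 0,"wz": 0},
  ],
)

```text
clock: 14.15
tool_pos: [0.5842, 0.0725, 0.1192]
eef_rot: [-179.5, -0.1, 67.4]
force: [-4.9, 2.9, 0.6]
gripper_width: 0.0142
grasp_force: 59.4
```

```bash
python3 s.py
```

```text
tip txy 0.57 5.18 r 5.21 ang 84.0 ztip 48.61 F txy 0.8 -5.6 Fz 0.6 [0.76 1.   0.01] t 14.15
```

apply_moves(
  targets=[
    {"jaw": 1,"x": 0,"y": 0,"z": 1,"wx": 0,"wy": 0,"wz": 0},
    {"jaw": 1,"x": 0,"y": 0,"z": 1,"wx": 0,"wy": 0,"wz": 0},
    {"jaw": 1,"x": 0,"y": 0,"z": 1,"wx": 0,"wy": 0,"wz": 0},
    {"jaw": 1,"x": 0,"y": 0,"z": 0,"wx": 0,"wy": 0,"wz": 0},
  ],
)

```text
clock: 14.65
tool_pos: [0.5844, 0.0724, 0.1169]
eef_rot: [-179.6, -0.0, 67.4]
force: [-5.3, 3.3, 2.3]
gripper_width: 0.0142
grasp_force: 59.6
```

```bash
python3 s.py
```

```text
tip txy 0.43 5.44 r 5.46 ang 85.0 ztip 46.26 F txy 1.0 -6.2 Fz 2.3 [ 0.56  1.11 -0.05] t 14.65
```

apply_moves(
  targets=[
    {"jaw": 1,"x": 0,"y": 0,"z": 1.5,"wx": 0,"wy": 0,"wz": 0},
    {"jaw": 1,"x": 0,"y": 0,"z": 1.5,"wx": 0,"wy": 0,"wz": 0},
    {"jaw": 1,"x": 0,"y": 0,"z": 1.5,"wx": 0,"wy": 0,"wz": 0},
    {"jaw": 1,"x": 0,"y": 0,"z": 1.5,"wx": 0,"wy": 0,"wz": 0},
    {"jaw": 1,"x": 0,"y": 0,"z": 0,"wx": 0,"wy": 0,"wz": 0},
  ],
)

```text
clock: 15.28
tool_pos: [0.5843, 0.0724, 0.1107]
eef_rot: [-179.5, -0.0, 67.4]
force: [-4.6, 2.3, 1.6]
gripper_width: 0.0145
grasp_force: 59.5
```

```bash
python3 s.py
```

```text
tip txy 0.42 5.37 r 5.39 ang 85.0 ztip 40.06 F txy 0.3 -5.1 Fz 1.6 [0.63 1.06 0.02] t 15.275
```

apply_moves(
  targets=[
    {"jaw": 1,"x": 0,"y": 0,"z": 1.5,"wx": 0,"wy": 0,"wz": 0},
    {"jaw": 1,"x": 0,"y": 0,"z": 1.5,"wx": 0,"wy": 0,"wz": 0},
    {"jaw": 1,"x": 0,"y": 0,"z": 1.5,"wx": 0,"wy": 0,"wz": 0},
    {"jaw": 1,"x": 0,"y": 0,"z": 1.5,"wx": 0,"wy": 0,"wz": 0},
    {"jaw": 1,"x": 0,"y": 0,"z": 1.5,"wx": 0,"wy": 0,"wz": 0},
    {"jaw": 1,"x": 0,"y": 0,"z": 0,"wx": 0,"wy": 0,"wz": 0},
  ],
)

```text
clock: 16.02
tool_pos: [0.5843, 0.0723, 0.1031]
eef_rot: [-179.6, -0.0, 67.4]
force: [-4.4, 2.6, 0.9]
gripper_width: 0.0145
grasp_force: 59.4
```

```bash
python3 s.py
```

```text
tip txy 0.38 5.4 r 5.41 ang 86.0 ztip 32.52 F txy 0.7 -5.1 Fz 0.9 [ 0.56  1.02 -0.  ] t 16.025
```

apply_moves(
  targets=[
    {"jaw": 1,"x": 0,"y": -0.3,"z": 1.5,"wx": 0,"wy": 0,"wz": 0},
    {"jaw": 1,"x": 0,"y": -0.3,"z": 1.5,"wx": 0,"wy": 0,"wz": 0},
    {"jaw": 1,"x": 0,"y": -0.3,"z": 1.5,"wx": 0,"wy": 0,"wz": 0},
    {"jaw": 1,"x": 0,"y": 0,"z": 1.5,"wx": 0,"wy": 0,"wz": 0},
    {"jaw": 1,"x": 0,"y": 0,"z": 1.5,"wx": 0,"wy": 0,"wz": 0},
    {"jaw": 1,"x": 0,"y": 0,"z": 0,"wx": 0,"wy": 0,"wz": 0},
  ],
)

```text
clock: 16.77
tool_pos: [0.5841, 0.0722, 0.0963]
eef_rot: [-179.7, -0.0, 67.4]
force: [-3.8, 2.6, 2.5]
gripper_width: 0.0145
grasp_force: 59.6
```

```bash
python3 s.py
```

```text
tip txy 0.17 5.33 r 5.34 ang 88.0 ztip 25.71 F txy 0.9 -4.6 Fz 2.5 [0.41 1.02 0.02] t 16.775
```

apply_moves(
  targets=[
    {"jaw": 1,"x": 0,"y": -0.3,"z": 1.5,"wx": 0,"wy": 0,"wz": 0},
    {"jaw": 1,"x": 0,"y": -0.3,"z": 1.5,"wx": 0,"wy": 0,"wz": 0},
    {"jaw": 1,"x": 0,"y": -0.3,"z": 1.5,"wx": 0,"wy": 0,"wz": 0},
    {"jaw": 1,"x": 0,"y": 0,"z": 1.5,"wx": 0,"wy": 0,"wz": 0},
    {"jaw": 1,"x": 0,"y": 0,"z": 1.5,"wx": 0,"wy": 0,"wz": 0},
    {"jaw": 1,"x": 0,"y": 0,"z": 0,"wx": 0,"wy": 0,"wz": 0},
  ],
)

```text
clock: 17.52
tool_pos: [0.5838, 0.0722, 0.0892]
eef_rot: [-179.8, -0.0, 67.4]
force: [-5.2, 1.9, 3.6]
gripper_width: 0.014
grasp_force: 59.6
```

```bash
python3 s.py
```

```text
tip txy 0.06 5.24 r 5.25 ang 89.0 ztip 18.62 F txy -0.2 -5.5 Fz 3.6 [0.28 0.95 0.02] t 17.525
```

apply_moves(
  targets=[
    {"jaw": 1,"x": 0,"y": -0.2,"z": 1,"wx": 0,"wy": 0,"wz": 0},
    {"jaw": 1,"x": 0,"y": -0.2,"z": 1,"wx": 0,"wy": 0,"wz": 0},
    {"jaw": 1,"x": 0,"y": 0,"z": 1,"wx": 0,"wy": 0,"wz": 0},
    {"jaw": 1,"x": 0,"y": 0,"z": 0.7,"wx": 0,"wy": 0,"wz": 0},
    {"jaw": 1,"x": 0,"y": 0,"z": 0,"wx": 0,"wy": 0,"wz": 0},
  ],
)

```text
clock: 18.15
tool_pos: [0.5838, 0.0721, 0.0865]
eef_rot: [-179.8, -0.0, 67.4]
force: [-5.7, 2.5, 6.5]
gripper_width: 0.0147
grasp_force: 59.8
```

```bash
python3 s.py
```

```text
tip txy -0.01 5.32 r 5.32 ang 90.0 ztip 15.91 F txy 0.1 -6.2 Fz 6.5 [0.27 1.15 0.01] t 18.15
```

Nearly seated (tip z 15.9 against 16). I'll press a little more to confirm the stop.

apply_moves(
  targets=[
    {"jaw": 1,"x": 0,"y": 0,"z": 1,"wx": 0,"wy": 0,"wz": 0},
    {"jaw": 1,"x": 0,"y": 0,"z": 1,"wx": 0,"wy": 0,"wz": 0},
    {"jaw": 1,"x": 0,"y": 0,"z": 0,"wx": 0,"wy": 0,"wz": 0},
    {"jaw": 1,"x": 0,"y": 0,"z": 0,"wx": 0,"wy": 0,"wz": 0},
  ],
)

```text
clock: 18.65
tool_pos: [0.584, 0.0721, 0.0863]
eef_rot: [-179.9, -0.0, 67.4]
force: [-9.1, 1.3, 13.6]
gripper_width: 0.0146
grasp_force: 60.7
```

```bash
python3 s.py
```

```text
tip txy 0.0 5.6 r 5.6 ang 90.0 ztip 15.72 F txy -2.3 -8.9 Fz 13.6 [ 0.35  1.68 -0.02] t 18.65
```

apply_moves(
  targets=[
    {"jaw": 1,"x": 0,"y": -1.2,"z": -0.7,"wx": 0,"wy": 0,"wz": 0},
    {"jaw": 1,"x": 0,"y": -1.2,"z": -0.7,"wx": 0,"wy": 0,"wz": 0},
    {"jaw": 1,"x": 0,"y": 0,"z": 0,"wx": 0,"wy": 0,"wz": 0},
  ],
)

```text
clock: 19.02
tool_pos: [0.5834, 0.0722, 0.0865]
eef_rot: [179.9, -0.1, 67.4]
force: [-2.9, -0.5, 5.9]
gripper_width: 0.0144
grasp_force: 59.5
```

```bash
python3 s.py
```

```text
tip txy -0.08 5.3 r 5.3 ang 91.0 ztip 15.85 F txy -1.6 -2.4 Fz 5.9 [ 0.03  0.39 -0.04] t 19.025
```

apply_moves(
  targets=[
    {"jaw": 0.7,"x": 0,"y": 0,"z": 0,"wx": 0,"wy": 0,"wz": 0},
    {"jaw": 0.4,"x": 0,"y": 0,"z": 0,"wx": 0,"wy": 0,"wz": 0},
    {"jaw": 0,"x": 0,"y": 0,"z": 0,"wx": 0,"wy": 0,"wz": 0},
    {"jaw": -0.3,"x": 0,"y": 0,"z": 0,"wx": 0,"wy": 0,"wz": 0},
    {"jaw": -0.3,"x": 0,"y": 0,"z": 0,"wx": 0,"wy": 0,"wz": 0},
    {"jaw": -0.3,"x": 0,"y": 0,"z": 0,"wx": 0,"wy": 0,"wz": 0},
  ],
)

```text
clock: 19.77
tool_pos: [0.5827, 0.0722, 0.0854]
eef_rot: [-180.0, 0.0, 67.4]
force: [0.6, 0.1, -0.1]
gripper_width: 0.0557
grasp_force: 0.0
```

```bash
python3 s.py
```

```text
tip txy -0.42 4.5 r 4.52 ang 95.0 ztip 14.76 F txy 0.3 0.5 Fz -0.1 [-0.02  0.05 -0.07] t 19.775
```

apply_moves(
  targets=[
    {"jaw": -0.3,"x": 0,"y": 0,"z": -20,"wx": 0,"wy": 0,"wz": 0},
    {"jaw": -0.3,"x": 0,"y": 0,"z": -30,"wx": 0,"wy": 0,"wz": 0},
    {"jaw": -0.3,"x": 0,"y": 0,"z": -30,"wx": 0,"wy": 0,"wz": 0},
    {"jaw": 0.3,"x": 15,"y": -4.5,"z": 0,"wx": 0,"wy": 0,"wz": 0},
    {"jaw": 1,"x": 35,"y": 0,"z": 0,"wx": 0,"wy": 0,"wz": 0},
    {"jaw": 1,"x": 35,"y": 0,"z": 0,"wx": 0,"wy": 0,"wz": 0},
    {"jaw": 1,"x": 20,"y": 0,"z": 0,"wx": 0,"wy": 0,"wz": 0},
    {"jaw": 1,"x": 15,"y": 0,"z": 0,"wx": 0,"wy": 0,"wz": 0},
    {"jaw": 1,"x": 0,"y": 0,"z": 0,"wx": 0,"wy": 0,"wz": 0},
    {"jaw": 1,"x": 0,"y": 0,"z": 0,"wx": 0,"wy": 0,"wz": 0},
  ],
)

```text
clock: 21.02
tool_pos: [0.6246, 0.1839, 0.1654]
eef_rot: [-180.0, 0.0, 67.3]
force: [0.0, -0.1, 0.1]
gripper_width: 0.0001
grasp_force: 0.0
```

```bash
python3 - <<'E'
from h import *
import s
c=snap('scene','s6.png');t=load('top0')
p=c['pixels'];cv2.imwrite('pics/c6.png',cv2.resize(p[150:300,220:420,::-1],(800,600),interpolation=cv2.INTER_CUBIC))
st=sense();print(st['tool_pos'],st['gripper_width'])
E
```

```text
tip txy 118.76 0.07 r 118.76 ang 0.0 ztip 94.79 F txy -0.1 0.1 Fz 0.1 [ 0.02 -0.01  0.  ] t 21.025
[0.62459664 0.18378069 0.16555769] 0.0002636607197532424
```

View pics/c6.png

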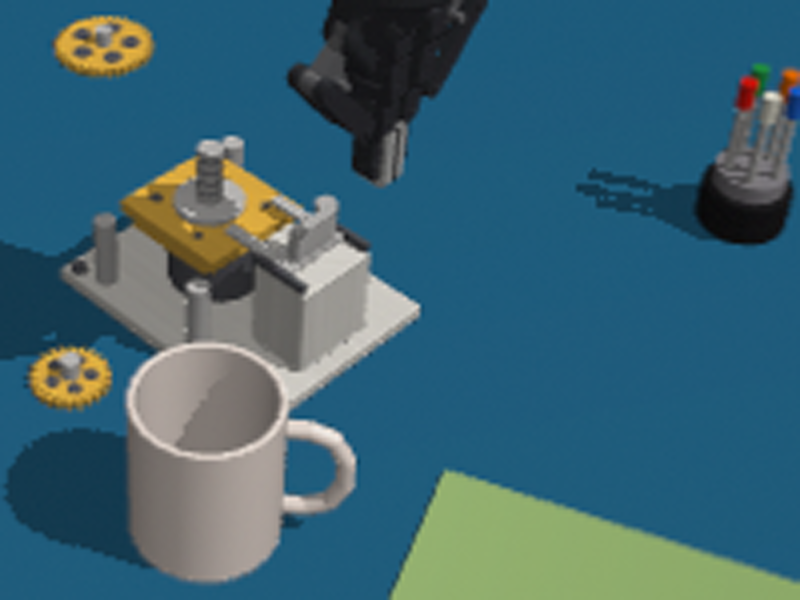

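The picture shows the pin upright with its collar on the upper plate, the keeper withdrawn, and the shut fingers beyond the tab. I descend behind the tab and start pushing.

apply_moves(
  targets=[
    {"jaw": 1,"x": 0,"y": 0,"z": 25,"wx": 0,"wy": 0,"wz": 0},
    {"jaw": 1,"x": 0,"y": 0,"z": 25,"wx": 0,"wy": 0,"wz": 0},
    {"jaw": 1,"x": 0,"y": 0,"z": 20,"wx": 0,"wy": 0,"wz": 0},
    {"jaw": 1,"x": 0,"y": 0,"z": 0,"wx": 0,"wy": 0,"wz": 0},
    {"jaw": 1,"x": -8,"y": 0,"z": 0,"wx": 0,"wy": 0,"wz": 0},
    {"jaw": 1,"x": -8,"y": 0,"z": 0,"wx": 0,"wy": 0,"wz": 0},
    {"jaw": 1,"x": -4,"y": 0,"z": 0,"wx": 0,"wy": 0,"wz": 0},
    {"jaw": 1,"x": -3,"y": 0,"z": 0,"wx": 0,"wy": 0,"wz": 0},
    {"jaw": 1,"x": -3,"y": 0,"z": 0,"wx": 0,"wy": 0,"wz": 0},
    {"jaw": 1,"x": -3,"y": 0,"z": 0,"wx": 0,"wy": 0,"wz": 0},
    {"jaw": 1,"x": -3,"y": 0,"z": 0,"wx": 0,"wy": 0,"wz": 0},
  ],
)

```text
clock: 22.45
tool_pos: [0.6126, 0.1557, 0.0956]
eef_rot: [180.0, -0.1, 67.4]
force: [1.9, 2.9, 0.5]
gripper_width: -0.0003
grasp_force: 1.1
```

```bash
python3 s.py; python3 -c "from h import *;print(sense()['tool_pos'])"
```

```text
tip txy 88.22 0.04 r 88.22 ang 0.0 ztip 24.98 F txy 3.4 0.7 Fz 0.5 [ 0.36 -0.23  0.03] t 22.45
[0.61259426 0.15565222 0.09557689]
```

apply_moves(
  targets=[
    {"jaw": 1,"x": -4,"y": 0,"z": 0,"wx": 0,"wy": 0,"wz": 0},
    {"jaw": 1,"x": -4,"y": 0,"z": 0,"wx": 0,"wy": 0,"wz": 0},
    {"jaw": 1,"x": -4,"y": 0,"z": 0,"wx": 0,"wy": 0,"wz": 0},
    {"jaw": 1,"x": -4,"y": 0,"z": 0,"wx": 0,"wy": 0,"wz": 0},
    {"jaw": 1,"x": -4,"y": 0,"z": 0,"wx": 0,"wy": 0,"wz": 0},
    {"jaw": 1,"x": -4,"y": 0,"z": 0,"wx": 0,"wy": 0,"wz": 0},
    {"jaw": 1,"x": -4,"y": 0,"z": 0,"wx": 0,"wy": 0,"wz": 0},
    {"jaw": 1,"x": -4,"y": 0,"z": 0,"wx": 0,"wy": 0,"wz": 0},
    {"jaw": 1,"x": -3,"y": 0,"z": 0,"wx": 0,"wy": 0,"wz": 0},
    {"jaw": 1,"x": 0,"y": 0,"z": 0,"wx": 0,"wy": 0,"wz": 0},
  ],
)

```text
clock: 23.7
tool_pos: [0.5987, 0.1222, 0.0955]
eef_rot: [-180.0, 0.1, 67.3]
force: [1.0, 0.5, -0.8]
gripper_width: -0.0002
grasp_force: 0.2
```

```bash
python3 s.py
```

```text
tip txy 51.85 -0.0 r 51.85 ang -0.0 ztip 24.88 F txy 0.8 0.8 Fz -0.8 [0.06 0.   0.01] t 23.7
```

apply_moves(
  targets=[
    {"jaw": 1,"x": -2,"y": 0,"z": 0,"wx": 0,"wy": 0,"wz": 0},
    {"jaw": 1,"x": -2,"y": 0,"z": 0,"wx": 0,"wy": 0,"wz": 0},
    {"jaw": 1,"x": -2,"y": 0,"z": 0,"wx": 0,"wy": 0,"wz": 0},
    {"jaw": 1,"x": -2,"y": 0,"z": 0,"wx": 0,"wy": 0,"wz": 0},
    {"jaw": 1,"x": 0,"y": 0,"z": 0,"wx": 0,"wy": 0,"wz": 0},
    {"jaw": 1,"x": 0,"y": 0,"z": 0,"wx": 0,"wy": 0,"wz": 0},
  ],
)

```text
clock: 24.45
tool_pos: [0.5968, 0.1179, 0.0956]
eef_rot: [179.9, -0.3, 67.4]
force: [3.9, 7.8, -2.2]
gripper_width: 0.0001
grasp_force: 4.3
```

```bash
python3 s.py
```

```text
tip txy 47.6 0.07 r 47.6 ang 0.0 ztip 24.99 F txy 8.7 0.6 Fz -2.2 [ 1.28 -0.67 -0.03] t 24.45
```

apply_moves(
  targets=[
    {"jaw": 1,"x": -1.5,"y": 0,"z": 0,"wx": 0,"wy": 0,"wz": 0},
    {"jaw": 1,"x": -1.5,"y": 0,"z": 0,"wx": 0,"wy": 0,"wz": 0},
    {"jaw": 1,"x": 0,"y": 0,"z": 0,"wx": 0,"wy": 0,"wz": 0},
  ],
)

```text
clock: 24.82
tool_pos: [0.5968, 0.1177, 0.0957]
eef_rot: [179.9, -0.7, 67.5]
force: [6.8, 15.1, -3.4]
gripper_width: -0.0
grasp_force: 7.8
```

```bash
python3 s.py
```

```text
tip txy 47.85 0.17 r 47.85 ang 0.0 ztip 25.14 F txy 16.5 0.5 Fz -3.4 [ 2.31 -1.15 -0.02] t 24.825
```

The end stop is confirmed: 3 mm commanded, almost no motion, force up to 16 N. Now I back off and lift away.

apply_moves(
  targets=[
    {"jaw": 1,"x": 6,"y": 0,"z": 0,"wx": 0,"wy": 0,"wz": 0},
    {"jaw": 1,"x": 10,"y": 0,"z": 0,"wx": 0,"wy": 0,"wz": 0},
    {"jaw": 1,"x": 15,"y": 0,"z": 0,"wx": 0,"wy": 0,"wz": 0},
    {"jaw": 1,"x": 10,"y": 0,"z": 0,"wx": 0,"wy": 0,"wz": 0},
    {"jaw": 1,"x": 0,"y": 0,"z": -20,"wx": 0,"wy": 0,"wz": 0},
    {"jaw": 1,"x": 0,"y": 0,"z": -40,"wx": 0,"wy": 0,"wz": 0},
    {"jaw": 1,"x": 0,"y": 0,"z": -40,"wx": 0,"wy": 0,"wz": 0},
    {"jaw": 1,"x": 0,"y": 0,"z": 0,"wx": 0,"wy": 0,"wz": 0},
    {"jaw": 1,"x": 0,"y": 0,"z": 0,"wx": 0,"wy": 0,"wz": 0},
    {"jaw": 1,"x": 0,"y": 0,"z": 0,"wx": 0,"wy": 0,"wz": 0},
  ],
)

```text
clock: 26.08
tool_pos: [0.6097, 0.1502, 0.1939]
eef_rot: [-179.9, 0.1, 67.4]
force: [-0.4, 0.1, -0.4]
gripper_width: 0.0
grasp_force: 0.0
```

```bash
python3 - <<'E'
from h import *
import s
a=load('s6');b=snap('scene','s7.png')
A=np.array([.5787,.0743,0]);X=np.array([.9225,-.386,0]);Y=np.array([.386,.9225,0])
# pin handle shift between views: match the handle patch
g=lambda c:cv2.cvtColor(c['pixels'],cv2.COLOR_RGB2GRAY)
u,v=proj(a,[A+5.4e-3*X+[0,0,.1]])[0];print('pin px',u,v)
def match(u,v,w=7,h=9):
    u,v=int(round(u)),int(round(v));t=g(a)[v-h:v+h+1,u-w:u+w+1]
    r=cv2.matchTemplate(g(b)[v-45:v+45,u-60:u+60],t,cv2.TM_CCOEFF_NORMED);_,m,_,l=cv2.minMaxLoc(r);return m,l[0]+w-60,l[1]+h-45
print('pin shift',match(u,v))
t0,t1=proj(a,[A+78e-3*Y+[0,0,.092],A+32e-3*Y+[0,0,.092]]);print('tab px',t0,'expected shift',t1-t0,'found',match(*t0))
E
```

```text
tip txy 81.88 -0.85 r 81.88 ang -1.0 ztip 123.28 F txy -0.0 -0.4 Fz -0.4 [ 0.06 -0.02 -0.04] t 26.075
pin px 272.2022196977346 190.35513648403955
pin shift (0.8432352542877197, 0, 0)
tab px [298.19627743 207.79499736] expected shift [-14.64415544  -9.46468781] found (0.6540247201919556, -14, -9)
```

The pin has not moved and the tab shifted by the full expected amount, so I hand in.

```bash
python3 -c "
from station import job
print(job.hand_in())"
```

```text
the job is handed in; nothing more can be done
None
```

I drove the pin home, slid the keeper to its end stop over the collar, and handed the job in at about 26 s; no verdict came back.

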